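Seat the mirror cell on its three-groove mount

ROBOT

A 6-joint arm with a two-finger parallel gripper is mounted at the origin on the work surface. World frame = base frame: x ahead of the robot, y to its left, z up, the work surface at z = 0. Lengths are in m, angles in degrees, forces in N, time in s.
With the tool pointing down it reaches from about 0.35 to 0.875 m from the base axis. Payload 4.2 kg.
Tool frame: the origin (TCP) lies at the very end of the fingers, on their centre line; the grasp point (between the pads) lies 19 mm behind it; z points along the fingers, y is the line along which they close (so a half turn about z gives the same grasp; the last joint's range is limited). The gripper opens to 87 mm and grips with 3 to 60 N. Pads are 19 mm wide; open, the fingers measure 117 mm over their backs; the gripper's body (75 mm by 190 mm) begins 51 mm behind the grasp point.
Start: joints at [-60.413, 22.042, 0.453, 0, -68.411, -14.817], TCP at [0.159, -0.604, 0.186] pointing down, gripper open.
Joint ranges: [-179.83, 179.83], [-69.29, 118.12], [-61.27, 80.66], [-181.25, 117.63], [-171.15, -9.14], [-177.46, 177.46]. Speed limits (degrees/s): [159.86, 159.86, 180, 180, 180, 180].

INTERFACE

Orientations are given as a 3x3 rotation matrix whose columns are the frame's x, y, z axes.
In Python, from station import sense, cams, r gives the robot as it stands. The module is installed in compiled form; this text tells all that it offers.
- The arm moves only by the tool step_arm, never from a script. Its argument "targets" is text: rows parted by semicolons, each of 4 numbers parted by spaces: the shift along the tool's x, y, z in cm, then the turn about the tool's z in degrees. In form: x y z turn; .... A call has 1 to 12 rows; each row shifts and turns the commanded pose from where the row before left it, along the tool's axes as they then stand; what a row does not reach is not made up. A row lasts 1/12 s, in which the tool goes at most 41.7 mm and 7.16 degrees, less where a joint would pass 70% of its speed; a pose out of reach is approached as far as the arm can. A call with a gripper value outside its range is refused whole. "claw" is the finger opening in cm, from 0 to 8.7, set as the call begins (left out, the last holds). The fingers move at their own pace and stop on an object; the grip force is fixed at half the most. Time passes only in rows, so rows that do not move let the fingers close. It gives the time, the measured TCP pose, the force, the opening and the grip force at its end, in the units of the state.
- sense(): the state, without advancing time (a new reading comes with each control period).
- cams.capture(name): name is "scene" or "top" or "wrist"; returns a dict with "frame" (384x512x3 uint8, blue, green, red), "vertical_fov" (degrees; the focal length in pixels is half the picture's height over the tangent of half this angle, whatever the lens; pixels are square), "cx", "cy" (the principal point, pixels), "dist_coeffs" ([k1, k2, p1, p2, k3] as OpenCV has them; the pictures are not rectified), "eye" and "rotation" of the camera in the world; the wrist camera has in their place "tool_from_camera" (4x4, takes a point from camera to tool coordinates, whose origin is the TCP and whose axes are the flange's). Camera axes: x right, y down, z forward; pixel columns grow to the right and rows downward; lengths in m; the calibration is good to about 2 mm. A picture is of the moment at which its call begins: read the wrist's pose just before it. There is no depth.
- r.finish_job(): hands the job in; it is judged then, once.
The state is a dict: "time_s": time; "joints": joint angles; "joint_velocities": joint speeds; "effort": joint torques, N m; "tcp_pos": TCP position; "ee_rot": TCP orientation; "wrist_force": force on the tool from outside, world axes, zero at the start; "moment": the same for the moment, N m; "gripper_width": opening from 0.0 (shut) to 1.0 (fully open); "gripper_force": force on a finger pad.
Only numpy, scipy, OpenCV 4.12 (cv2) and the standard library are available. Lean on these libraries where they do the work, as an engineer would, in place of code of your own. Each camera call takes 0.05 s, during which the arm holds its last target. There are 200 camera calls.

TASK

The mirror in its round cell was put back askew under the dust cover of the mirror station, with its three ball feet standing beside the mount's grooves. Press the paddle latch and let the sprung cover fly open by itself, without touching the cover; then push the cell round by its handle, without touching the mirror's face, until all three feet drop into grooves and it sits level and cannot rock (whichever groove each foot finds is fine). Leave it there with the cover open, and do not disturb the other things on the bench.

Things in the scene. Friction and masses are not known exactly. Their poses are not given: they have to be found in the camera images.
- station: mirror station: black base plate, 40 mm high, fixed; it spans x -135 to 115, y -125 to 125 mm of this frame. Origin on the bench under the mount's upright axis; x points to the cover's hinge side, away from the latch. On its deck: a flat ring track, top at z = 54 mm, 33 to 59 mm from the axis, cut by vee-grooves at 60, 180, 300 degrees from x, round a boss (radius 37, top z 60) that centres the feet
- latch_pad (a point): where to press the latch: ribbed end of the black paddle (40 mm wide, 60 long, 5 thick) that overhangs the station's front, 168 mm from the mount's axis towards -x and 58 mm in front of the shut cover; on its top face, 50.5 mm above the bench. Hinged 46 mm behind. Pressed down 6 mm (3 N) it unhooks the cover; its stop is at 10 mm (4 to 5 N); it springs back
- cover (a joint): hinge angle of the clear plastic dust cover with aluminium edges (hood 195 long x 210 wide x 56 mm high, hinged on its far side), rad: 0 = shut and hooked, 1.75 = fully open, leaning back a little beyond upright. Unhooked, its spring opens it in 1 to 2 s and holds it. Shut, it spans the station's x -110 to 85, y -105 to 105, up to z 97 mm
- cover_edge (a point): middle of the cover's upper front edge, the one nearest the latch. When open, the cover stands over the far edge of the station, up to 250 mm above the bench
- cell: mirror cell: black knurled disc, 110 mm across, 16 thick, 0.6 kg, steel handle along its -x. Origin on its axis level with the undersides of its three ball feet (14 mm balls, 45 mm from the axis, at 0, 120, 240 degrees from its x); the disc lies 13 to 29 mm above. Origin 54 mm above the bench with the feet on the track, 49.9 mm when seated. At the start the handle points roughly to the latch
- cell_mid (a point): centre of the cell, half-way up its disc: 75 mm above the bench on the track, 70.9 mm when seated; axes as cell. Seated means the handle points at 0, 120 or 240 degrees of the station (from its x towards its y). Within about 5 degrees of that the feet fall in by themselves and centre the cell; pushing on with more than about 5 N at the handle climbs out again
- handle (a point): point on the axis of the cell's handle, 80 mm from the cell's axis, half-way up its disc. The handle is a level round bar, 10 mm thick, that leaves the rim at 55 mm and ends in a 16 mm black ball knob (tip at 102 mm from the axis); its axis is 35 mm above the station's deck (deck: 40 mm above the bench). It moves freely at 1 to 2 N. Axes as cell
- mirror: the round mirror, 87 mm across, let 2 mm deep into the top of the cell; its bright face must not be touched; origin as cell
- vee0: one of the mount's three steel vee-grooves (26 mm long, 14 mm wide, 7 mm deep, 90 degrees between its walls); origin at mid-length, level with the groove's brim, 45 mm from the mount's upright axis; x points radially outward along the groove
- vee1: one of the mount's three steel vee-grooves (26 mm long, 14 mm wide, 7 mm deep, 90 degrees between its walls); origin at mid-length, level with the groove's brim, 45 mm from the mount's upright axis; x points radially outward along the groove
- vee2: one of the mount's three steel vee-grooves (26 mm long, 14 mm wide, 7 mm deep, 90 degrees between its walls); origin at mid-length, level with the groove's brim, 45 mm from the mount's upright axis; x points radially outward along the groove
- objective_long: bystander: black microscope objective, 40 mm across, 70 mm tall, standing; origin under its centre
- objective_short: bystander: steel microscope objective, 40 mm across, 44 mm tall, standing; origin under its centre
- solvent: bystander: closed amber bottle, 52 mm across, 130 mm tall; origin under its centre
- tissue_box: bystander: white lens-tissue box 110 x 70 x 35 mm; origin under its centre, long side along x
- spare_bezel: bystander: flat aluminium ring, 100 mm outside, 80 mm inside, 12 mm high; origin under its centre
- driver: bystander: screwdriver 160 mm long with black handle, lying along its x axis
- gauge_case: bystander: wooden case 120 x 80 x 24 mm; origin under its centre, long side along x

How it is judged:
By the outcome, as a careful person would: the job done as asked, in the order asked, and still so for the second after the job is handed in, with the robot touching nothing.
It also fails if it takes over 43 s, if anything falls off the work surface, if the arm or the gripper's body presses on something with over 40 N, if the wrist force passes 120 N, or if a joint passes its speed limit or range.

## Working session

There is one attempt and no reset: what is moved stays moved. The work goes in short steps, Python scripts to look and compute and a tool call to move; the robot and the scene stay as the last step left them, time stands still between calls to the robot, and variables do not carry over. Pictures are saved under pics/ and viewed, at most 10 in all, crops included, and the job is handed in when it is done.

Besides the shell and the picture viewer there is one more tool, called after "Emit:" as name(argument=value, ...) on one line, values as JSON. step_arm: Moves the arm, as the interface text tells. Its arguments: {"type":"object","properties":{"targets":{"type":"string"},"claw":{"type":"number"}},"required":["targets"]}

```bash
mkdir -p pics
cat > h.py <<'E'
import numpy as np, cv2
from station import sense, cams, r
def cap(n,f):
    s=sense(); d=cams.capture(n); cv2.imwrite('pics/'+f,d['frame'])
    H=d['frame'].shape[0]; fl=H/2/np.tan(np.radians(d['vertical_fov'])/2)
    K=np.array([[fl,0,d['cx']],[0,fl,d['cy']],[0,0,1.]])
    if n=='wrist':
        T=np.eye(4);T[:3,:3]=np.array(s['ee_rot']);T[:3,3]=s['tcp_pos'];T=T@np.array(d['tool_from_camera'])
        R,e=T[:3,:3],T[:3,3]
    else: R,e=np.array(d['rotation']),np.array(d['eye'])
    np.savez('pics/'+f[:-4]+'.npz',K=K,D=np.array(d['dist_coeffs'],float),R=R,e=e)
    return d['frame']
def ray(f,uv):
    c=np.load('pics/'+f+'.npz'); p=cv2.undistortPoints(np.array(uv,float).reshape(-1,1,2),c['K'],c['D'])[:,0]
    return c['e'],np.c_[p,np.ones(len(p))]@c['R'].T
def onz(f,uv,z):
    e,d=ray(f,uv); z=np.broadcast_to(z,len(d)); return e+d*((z-e[2])/d[:,2])[:,None]
def proj(f,P):
    c=np.load('pics/'+f+'.npz'); R=c['R'].T
    return cv2.projectPoints(np.array(P,float).reshape(-1,1,3),cv2.Rodrigues(R)[0],-R@c['e'],c['K'],c['D'])[0][:,0]
E
python3 - <<'E'
from h import *
a=cap('top','top1.png');b=cap('scene','scene1.png')
for f in('top1','scene1'):
    c=np.load('pics/'+f+'.npz');print(c['e'],c['R'].round(2).tolist())
s=sense();print(s['time_s'],s['tcp_pos'],s['ee_rot'],s['wrist_force'])
E
```

```text
[0.48060414 0.06087171 1.01567572] [[-0.01, -0.99, 0.1], [-1.0, 0.0, -0.01], [0.01, -0.1, -0.99]]
[1.16014282 0.02137743 0.86720878] [[0.09, 0.79, -0.6], [1.0, -0.06, 0.07], [0.02, -0.61, -0.79]]
0.1 [ 0.15919619 -0.60374636  0.18506511] [[-9.66979687e-01 -2.54852678e-01 -6.29775186e-04]
 [-2.54853424e-01  9.66977862e-01  1.88339778e-03]
 [ 1.28989694e-04  1.98170776e-03 -9.99998028e-01]] [ 0.33754194 -0.39142593 -0.60268327]
```

View pics/top1.png

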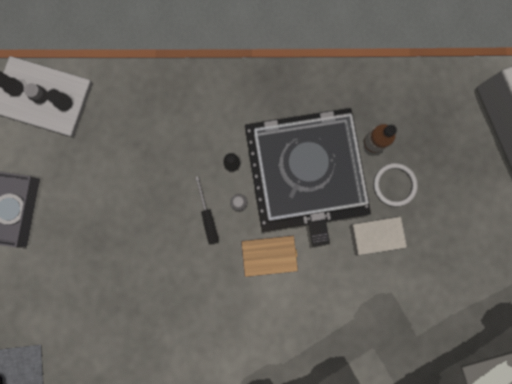

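View pics/scene1.png

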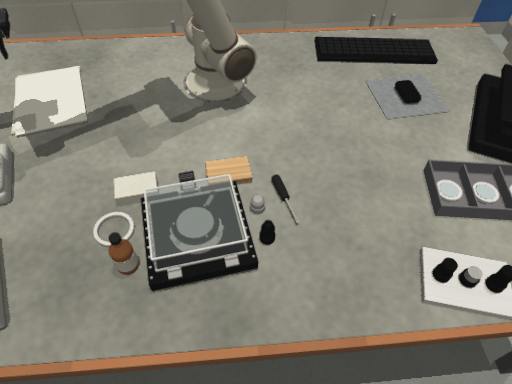

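The top view shows the station with deck corners at about (247,126), (353,110), (369,214) and (264,230). The latch is near (318,238), the mirror near (308,161) and the handle near (293,190). Next I'll enlarge that area.

Run:
```python
from h import *
a=cv2.imread('pics/top1.png')[100:255,235:435]
a=cv2.convertScaleAbs(cv2.resize(a,None,fx=3.8,fy=3.8,interpolation=cv2.INTER_CUBIC),alpha=1.6)
cv2.imwrite('pics/crop1.png',a)
g=cv2.cvtColor(cv2.imread('pics/top1.png'),cv2.COLOR_BGR2GRAY)
P=onz('top1',[(247,126),(353,110),(369,214),(264,230)],.04);print(P.round(4).tolist(),P.mean(0))
print([np.linalg.norm(P[i]-P[i-1]).round(3) for i in range(4)])
print(onz('top1',[(318,238),(308,161),(293,190)],[.05,.075,.075]).round(4))
```

```text
[[0.7196, 0.0743, 0.04], [0.7559, -0.1697, 0.04], [0.5168, -0.199, 0.04], [0.4823, 0.0371, 0.04]] [ 0.61864646 -0.0643296   0.04      ]
[np.float64(0.24), np.float64(0.247), np.float64(0.241), np.float64(0.239)]
[[ 0.464  -0.0819  0.05  ]
 [ 0.6322 -0.0597  0.075 ]
 [ 0.5685 -0.0259  0.075 ]]
```

View pics/crop1.png

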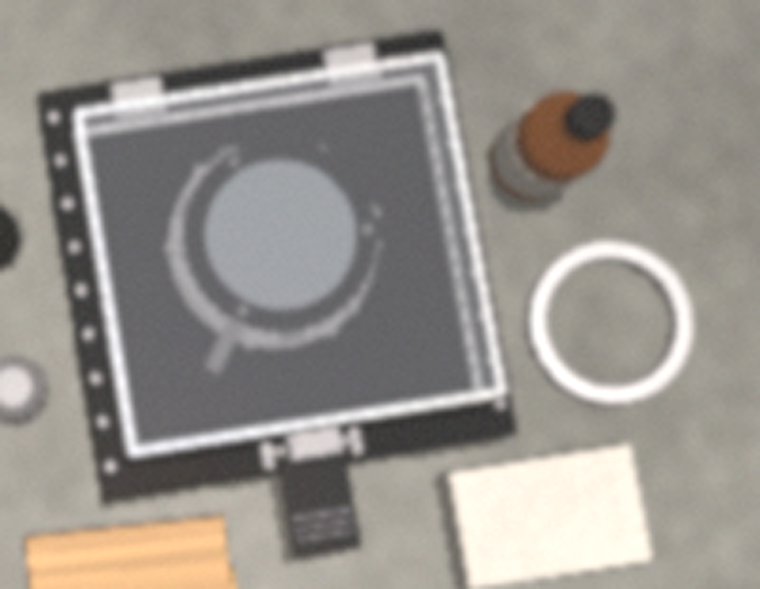

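The crop gives clear deck corners at about (38,95), (441,30), (515,435) and (100,502), and the ribbed pad at about (323,525). The handle runs from about (235,335) to (210,372), and the mirror is centred near (281,235).

```bash
cat >> h.py <<'E'
def fit(st,W):  # 2D rigid fit, station->world
    st=np.array(st,float);W=np.array(W)[:,:2];a=st-st.mean(0);b=W-W.mean(0)
    th=np.arctan2((a[:,0]*b[:,1]-a[:,1]*b[:,0]).sum(),(a*b).sum())
    R=np.array([[np.cos(th),-np.sin(th)],[np.sin(th),np.cos(th)]]);t=W.mean(0)-R@st.mean(0)
    return R,t,th,W-(st@R.T+t)
E
python3 - <<'E'
from h import *
c=lambda L:np.array(L)/3.8+[235,100]
P=onz('top1',c([(38,95),(441,30),(515,435),(100,502)]),.04)
R,t,th,res=fit([(.115,.125),(.115,-.125),(-.135,-.125),(-.135,.125)],P)
print(t,np.degrees(th),(res*1e3).round(1).tolist())
lp=onz('top1',c([(323,525)]),.0505)[0];print('pad',lp,R@[-.168,0]+t)
m=onz('top1',c([(281,235),(210,372),(224,350)]),[.081,.075,.075])
S=(m[:,:2]-t)@R;print((S*1e3).round(1),np.degrees(np.arctan2(*(S-S[0])[1:,::-1].T)))
np.savez('st.npz',R=R,t=t)
s=sense();E=np.array(s['ee_rot']);pt=R@[-.168,0]+t
print('tool yaw: want tool y along station y', np.degrees(np.arctan2(E[1,1],E[0,1])))
E
```

```text
[ 0.6289313  -0.05992456] 8.70391643786856 [[-1.8, -2.2], [-0.6, 0.8], [1.3, 1.5], [1.0, -0.1]]
pad [ 0.46367143 -0.08626051  0.0505    ] [ 0.46286606 -0.08534773]
[[  0.3  -1. ]
 [-70.6  51.5]
 [-59.4  41.5]] [143.44670376 144.50949076]
tool yaw: want tool y along station y 104.76488548917915
```

Emit:
step_arm(targets="0 0 0 6.1; -2.5 3.1 0 0; -2.5 3.1 0 0; -2.5 3.1 0 0; -2.5 3.1 0 0; -2.5 3.1 0 0; -2.5 3.1 0 0; -2.5 3.1 0 0; -2.5 3.1 0 0; -2.5 3.1 0 0; -2.5 3.1 0 0; -2.5 3.1 0 0", claw=0)

```text
time_s: 1.1
tcp_pos: [0.3801, -0.2238, 0.186]
ee_rot: [[-0.989, -0.151, 0.0], [-0.151, 0.989, 0.0], [-0.0, 0.0, -1.0]]
wrist_force: [0.8, -1.1, 0.2]
gripper_width: 0.171
gripper_force: 0.0
```

Emit:
step_arm(targets="-2.5 3.1 0 0; -2.5 3.1 0 0; -2.5 3.1 0 0; 0 0 3 0; 0 0 3 0; 0 0 0 0; 0 0 0 0")

```text
time_s: 1.68
tcp_pos: [0.4388, -0.1226, 0.1252]
ee_rot: [[-0.988, -0.151, -0.004], [-0.151, 0.988, -0.001], [0.004, -0.0, -1.0]]
wrist_force: [1.4, 0.5, 0.4]
gripper_width: 0.003
gripper_force: 0.0
```

```bash
cat >> h.py <<'E'
def where():
    q=np.load('st.npz');s=sense();E=np.array(s['ee_rot']);p=np.array(s['tcp_pos'])
    S=(p[:2]-q['t'])@q['R'];yx=np.degrees(np.arctan2(E[1,1],E[0,1])-np.arctan2(q['R'][1,0],q['R'][0,0]))
    print('t',s['time_s'],'station mm',(S*1e3).round(1),'z',round(p[2]*1e3,1),'tool-y ang',yx.round(2),'F',np.round(s['wrist_force'],1),s['gripper_width'])
E
python3 -c "
from h import *
where();cap('wrist','w1.png')
q=np.load('st.npz');pad=np.r_[q['R']@[-.168,0]+q['t'],.0505]
print(proj('w1',[pad]))"
```

```text
t 1.6833 station mm [-197.5  -33.2] z 125.2 tool-y ang 90.0 F [1.4 0.5 0.4] 0.002978956942369119
[[293.22215155 217.90363386]]
```

View pics/w1.png

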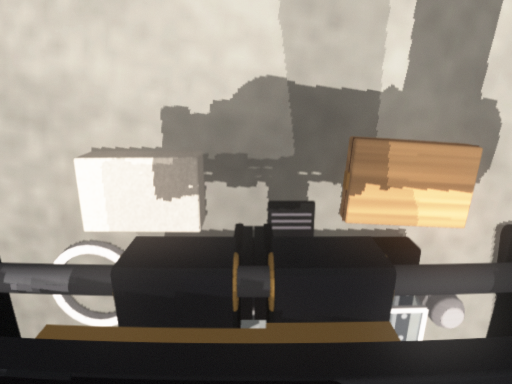

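The wrist view shows the ribbed pad at about (292,220), and the projected pad point (293,218) agrees with it.

Emit:
step_arm(targets="-1.4 1.65 0 0; -1.4 1.65 1 0; 0 0 3 0; 0 0 2.5 0; 0 0 0 0")

```text
time_s: 2.15
tcp_pos: [0.4605, -0.0861, 0.059]
ee_rot: [[-0.989, -0.149, -0.006], [-0.149, 0.989, -0.0], [0.006, 0.001, -1.0]]
wrist_force: [-1.2, 0.3, 0.0]
gripper_width: 0.008
gripper_force: 0.0
```

```bash
python3 -c "
from h import *
where()"
```

```text
t 2.15 station mm [-170.5   -0.4] z 59.0 tool-y ang 89.88 F [-1.2  0.3  0. ] 0.00751020792041117
```

Emit:
step_arm(targets="0 0 0.8 0; 0 0 0.4 0; 0 0 0.4 0; 0 0 0.1 0; 0 0 0 0; 0 0 0 0")

```text
time_s: 2.65
tcp_pos: [0.4631, -0.0857, 0.0447]
ee_rot: [[-0.989, -0.151, 0.001], [-0.151, 0.989, 0.0], [-0.001, -0.0, -1.0]]
wrist_force: [-0.0, -0.1, 0.2]
gripper_width: 0.008
gripper_force: 0.0
```

```bash
python3 -c "
from h import *
where();cap('scene','scene2.png')
a=cv2.imread('pics/scene2.png')[60:320,80:330];cv2.imwrite('pics/c2.png',cv2.resize(a,None,fx=2.2,fy=2.2))"
```

```text
t 2.65 station mm [-167.8   -0.4] z 44.7 tool-y ang 89.97 F [-0.  -0.1  0.2] 0.007905162555298828
```

View pics/c2.png

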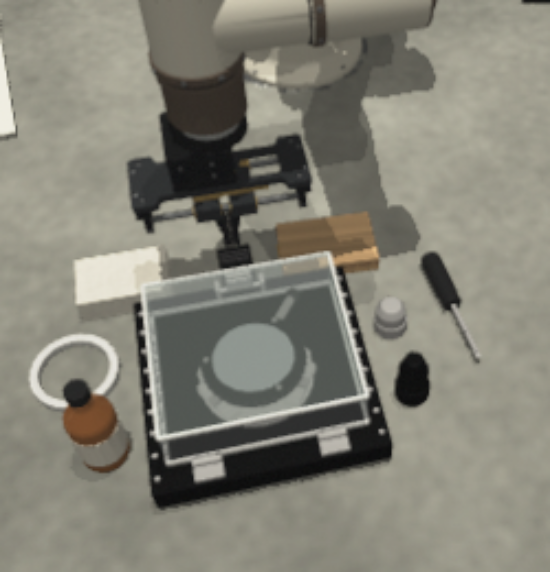

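The cover is still shut, with the finger at the pad and no force yet. I'll press further in small steps.

Emit:
step_arm(targets="0 0 0.2 0; 0 0 0 0; 0 0 0 0")

```text
time_s: 2.95
tcp_pos: [0.4626, -0.0857, 0.0421]
ee_rot: [[-0.989, -0.151, -0.0], [-0.151, 0.989, -0.0], [0.0, -0.0, -1.0]]
wrist_force: [0.1, -0.1, 0.2]
gripper_width: 0.006
gripper_force: 0.0
```

Emit:
step_arm(targets="0 0 0.2 0; 0 0 0 0; 0 0 0 0")

```text
time_s: 3.2
tcp_pos: [0.4625, -0.0857, 0.0399]
ee_rot: [[-0.989, -0.151, -0.0], [-0.151, 0.989, -0.0], [0.0, 0.0, -1.0]]
wrist_force: [0.9, 0.6, 0.2]
gripper_width: 0.002
gripper_force: 0.0
```

```bash
python3 -c "
from h import *
where();a=cap('wrist','w3.png');b=cap('scene','scene3.png');c=cap('top','top3.png')
f=lambda a:cv2.resize(a,(400,300),interpolation=cv2.INTER_CUBIC)
cv2.imwrite('pics/c3.png',np.vstack([np.hstack([f(a),f(b[60:240,90:330])]),np.hstack([f(c[150:270,240:400]),f(cv2.imread('pics/scene1.png')[60:240,90:330])])]))
s=sense();P=np.array(s['tcp_pos']);print(proj('scene3',[P]),proj('top3',[P]),proj('w3',[P]))
q=np.load('st.npz');print(proj('scene3',[np.r_[q['R']@[-.168,0]+q['t'],.0505],np.r_[q['R']@[-.177,0.02]+q['t'],.0505]]))"
```

```text
t 3.2 station mm [-168.4   -0.3] z 39.9 tool-y ang 89.97 F [0.9 0.6 0.2] 0.002278072712842617
[[187.31630689 177.72319953]] [[319.02931148 238.5359991 ]] [[254.78251425 217.14878635]]
[[186.96850467 175.24295539]
 [193.99624293 171.41885567]]
```

View pics/c3.png

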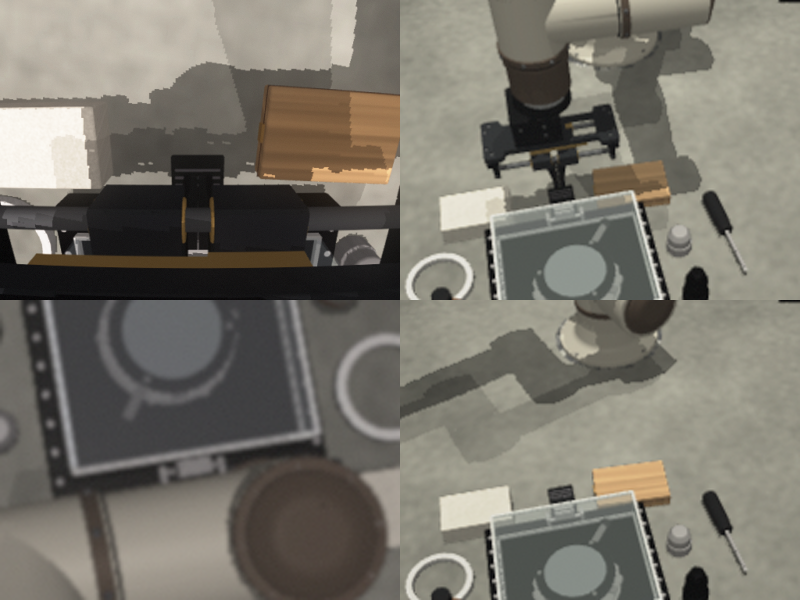

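```bash
python3 -c "
from h import *
a=cv2.imread('pics/w3.png')[170:350,190:330];b=cv2.imread('pics/scene3.png')[130:200,155:225]
f=lambda a,w:cv2.LUT(cv2.resize(a,(w,540),interpolation=cv2.INTER_CUBIC),np.clip(255*(np.arange(256)/255)**.45,0,255).astype(np.uint8))
cv2.imwrite('pics/c4.png',np.hstack([f(a,420),f(b,380)]))"
```

```text
(no output)
```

View pics/c4.png

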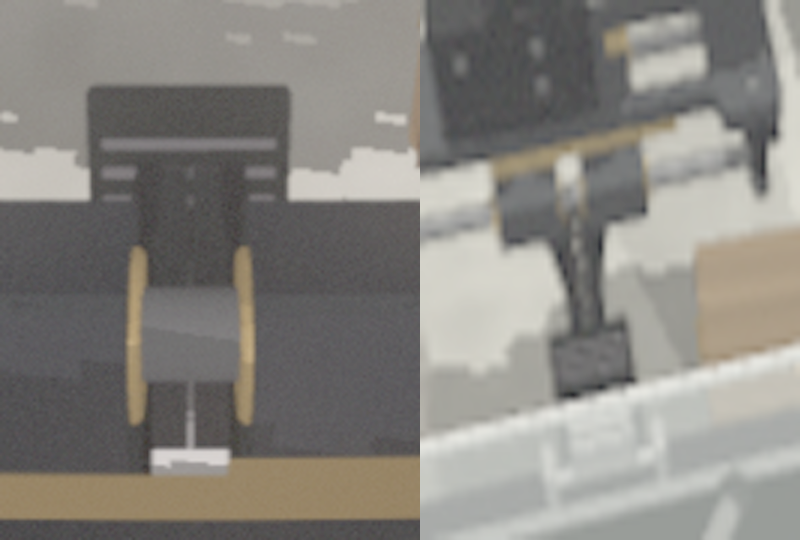

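The paddle isn't depressed and the fingertip looks slightly above it. I'll keep going down gently, watching the force.

Emit:
step_arm(targets="0 0 0.2 0; 0 0 0 0; 0 0 0 0")

```text
time_s: 3.6
tcp_pos: [0.4625, -0.0857, 0.0379]
ee_rot: [[-0.989, -0.151, -0.0], [-0.151, 0.989, -0.0], [0.0, 0.0, -1.0]]
wrist_force: [-0.1, -0.3, 0.0]
gripper_width: 0.007
gripper_force: 0.0
```

Emit:
step_arm(targets="0 0 0.2 0; 0 0 0 0; 0 0 0 0")

```text
time_s: 3.85
tcp_pos: [0.4625, -0.0857, 0.0359]
ee_rot: [[-0.989, -0.151, -0.0], [-0.151, 0.989, -0.0], [0.0, 0.0, -1.0]]
wrist_force: [0.1, -0.8, -0.1]
gripper_width: 0.004
gripper_force: 0.0
```

Emit:
step_arm(targets="0 0 0.2 0; 0 0 0 0; 0 0 0 0")

```text
time_s: 4.1
tcp_pos: [0.4625, -0.0857, 0.0339]
ee_rot: [[-0.989, -0.151, -0.0], [-0.151, 0.989, -0.0], [0.0, -0.0, -1.0]]
wrist_force: [-0.5, -0.2, 0.3]
gripper_width: 0.011
gripper_force: 0.0
```

```bash
python3 -c "
from h import *
s=sense();P=np.array([.4625,-.0857,.0399])
for dz in (0,.005,.01,.015,.02,.03): print(dz,proj('w3',[P+[0,0,dz]]).round(1),proj('scene3',[P+[0,0,dz]]).round(1))
a=cap('scene','scene5.png');where()
b=cap('wrist','w5.png')[170:350,190:330];a=a[130:200,155:225]
f=lambda a,w:cv2.LUT(cv2.resize(a,(w,540),interpolation=cv2.INTER_CUBIC),np.clip(255*(np.arange(256)/255)**.4,0,255).astype(np.uint8))
cv2.imwrite('pics/c5.png',np.hstack([f(b,420),f(a,380)]))"
```

```text
0 [[254.8 216.8]] [[187.3 177.7]]
0.005 [[254.8 219.8]] [[187.1 176.5]]
0.01 [[254.9 222.9]] [[186.9 175.3]]
0.015 [[254.9 226.2]] [[186.6 174.1]]
0.02 [[254.9 229.6]] [[186.4 172.8]]
0.03 [[255.1 237. ]] [[185.9 170.3]]
t 4.15 station mm [-168.3   -0.3] z 34.0 tool-y ang 89.97 F [-0.3  0.5 -0.7] 0.008342569850288013
```

View pics/c5.png

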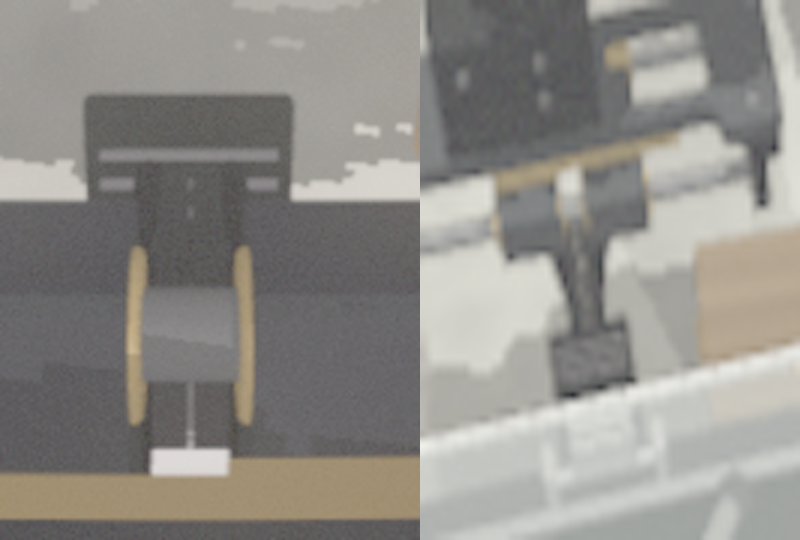

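The paddle is still up. The tip lies some 12–18 mm behind the reported TCP, so I'll keep descending in 2 mm steps.

Emit:
step_arm(targets="0 0 0.2 0; 0 0 0 0; 0 0 0 0")

```text
time_s: 4.45
tcp_pos: [0.4625, -0.0857, 0.0319]
ee_rot: [[-0.989, -0.151, -0.0], [-0.151, 0.989, -0.0], [0.0, 0.0, -1.0]]
wrist_force: [0.3, 0.5, -0.2]
gripper_width: 0.005
gripper_force: 0.0
```

Emit:
step_arm(targets="0 0 0.2 0; 0 0 0 0; 0 0 0 0")

```text
time_s: 4.7
tcp_pos: [0.4625, -0.0857, 0.0299]
ee_rot: [[-0.989, -0.151, -0.0], [-0.151, 0.989, -0.0], [0.0, 0.0, -1.0]]
wrist_force: [0.5, -0.4, 0.0]
gripper_width: 0.007
gripper_force: 0.0
```

Emit:
step_arm(targets="0 0 0.2 0; 0 0 0 0; 0 0 0 0")

```text
time_s: 4.95
tcp_pos: [0.4625, -0.0857, 0.0279]
ee_rot: [[-0.989, -0.151, -0.0], [-0.151, 0.989, -0.0], [0.0, -0.0, -1.0]]
wrist_force: [0.6, -0.3, -0.2]
gripper_width: 0.009
gripper_force: 0.0
```

```bash
python3 -c "
from h import *
cap('wrist','w6.png');where()
for f,u in (('w3',[(190+90/3,170+90/3),(190+289/3,170+90/3)]),('w5',[(190+86/3,170+98/3),(190+292/3,170+98/3)])):
  c=np.load('pics/'+f+'.npz');print('fl',c['K'][0,0],'eye',c['e'],'camz',c['R'][:,2])
  e,d=ray(f,u); k=.04/np.linalg.norm(d[0]-d[1]); print(e+k*d); print('at .0505',onz(f,u,.0505).round(4), np.linalg.norm(np.diff(onz(f,u,.0505),axis=0)))
q=np.load('st.npz');print(q['R']@[-.178,.02]+q['t'],q['R']@[-.178,-.02]+q['t'])
g=cv2.cvtColor(cv2.imread('pics/w6.png'),cv2.COLOR_BGR2GRAY)
print(g[196:250:1,225].tolist());print(g[196:250:1,253].tolist());print(sense()['effort'])
"
```

```text
t 5.0 station mm [-168.3   -0.3] z 28.0 tool-y ang 89.97 F [ 0.2  0.6 -0.5] 0.0022098811464196576
fl 342.2487073471976 eye [ 0.38717244 -0.09827558  0.23802623] camz [ 0.27692729  0.04227159 -0.95996062]
[[ 0.45412504 -0.10820946  0.04207327]
 [ 0.44811185 -0.06866402  0.04207997]]
at .0505 [[ 0.4512 -0.1078  0.0505]
 [ 0.4455 -0.0699  0.0505]] 0.03828050430016288
fl 342.2487073471976 eye [ 0.38722924 -0.09828966  0.23209426] camz [ 0.27712777  0.04227725 -0.95990251]
[[ 0.45353306 -0.10842906  0.04326604]
 [ 0.44751826 -0.06888387  0.04327124]]
at .0505 [[ 0.451  -0.108   0.0505]
 [ 0.4452 -0.07    0.0505]] 0.03846813958506837
[ 0.44995466 -0.06709134] [ 0.45600779 -0.10663068]
[74, 74, 73, 75, 76, 75, 73, 73, 59, 37, 26, 24, 23, 24, 22, 28, 22, 22, 23, 26, 23, 21, 22, 23, 24, 21, 24, 29, 47, 57, 55, 47, 32, 25, 23, 20, 22, 27, 45, 54, 43, 27, 24, 22, 23, 21, 20, 23, 25, 24, 22, 20, 22, 20]
[76, 79, 79, 78, 77, 78, 79, 75, 58, 33, 25, 24, 25, 21, 24, 25, 22, 21, 22, 18, 19, 23, 20, 21, 18, 24, 21, 31, 42, 49, 39, 30, 22, 21, 22, 18, 23, 21, 29, 33, 34, 28, 23, 15, 19, 18, 18, 24, 30, 33, 31, 27, 21, 19]
[-1.79080496e-03 -2.94316131e+01  1.26482195e+01  2.83639647e+00
 -7.87424413e-02 -1.18819275e-04]
```

```bash
python3 -c "
from h import *
q=np.load('st.npz')
S=lambda P:((P[:,:2]-q['t'])@q['R']*1e3).round(1).tolist()
for z in (.0405,.0455,.0505): print(z,'outer edge,rib1,rib2', S(onz('w6',[(253,204.5),(253,225),(253,235)],z)))
print('top ribs',S(onz('top1',np.array([(320,558),(320,510),(320,523),(320,538)])/3.8+[235,100],.0505)))
P=np.r_[q['R']@[-.178,0]+q['t'],.0505]
print([proj(f,[P]).round(1).tolist() for f in('w3','w5','w6')])
a=[cv2.imread('pics/%s.png'%f)[180:270,205:305] for f in('w1','w3','w6')]
f=lambda a:cv2.LUT(cv2.resize(a,(264,240),interpolation=cv2.INTER_CUBIC),np.clip(255*(np.arange(256)/255)**.35,0,255).astype(np.uint8))
sc=[cv2.imread('pics/%s.png'%k)[150:200,160:215] for k in('scene1','scene3')]+[cams.capture('scene')['frame'][150:200,160:215]]
cv2.imwrite('pics/c6.png',np.vstack([np.hstack([f(x) for x in a]),np.hstack([f(x) for x in sc])]))"
```

```text
0.0405 outer edge,rib1,rib2 [[-180.8, -1.4], [-168.2, -1.4], [-161.8, -1.4]]
0.0455 outer edge,rib1,rib2 [[-182.5, -1.4], [-170.2, -1.4], [-164.0, -1.4]]
0.0505 outer edge,rib1,rib2 [[-184.2, -1.4], [-172.3, -1.4], [-166.3, -1.4]]
top ribs [[-185.8, 4.0], [-158.5, -0.8], [-165.9, 0.5], [-174.5, 2.0]]
[[[255.4, 208.0]], [[255.5, 211.3]], [[255.5, 215.3]]]
```

View pics/c6.png

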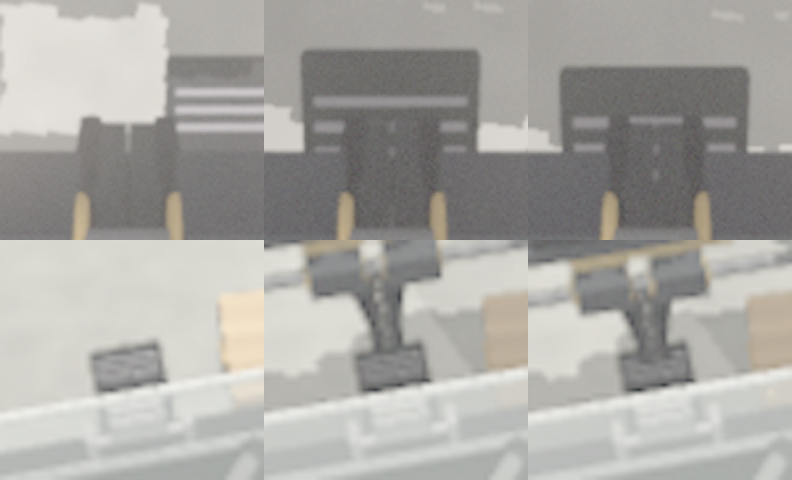

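The geometry now suggests the paddle has begun to go down: its edge moved 4.5 px against 7.3 px predicted for a still paddle. I'll press a little more.

Emit:
step_arm(targets="0 0 0.2 0; 0 0 0 0; 0 0 0 0")

```text
time_s: 5.3
tcp_pos: [0.4625, -0.0857, 0.0259]
ee_rot: [[-0.989, -0.151, -0.0], [-0.151, 0.989, -0.0], [0.0, 0.0, -1.0]]
wrist_force: [0.3, 0.3, 0.4]
gripper_width: 0.004
gripper_force: 0.0
```

```bash
cat >> h.py <<'E'
def chk(f):
    a=cap('scene',f);b=cv2.imread('pics/scene3.png')
    d=cv2.absdiff(a,b)[150:290,100:270].max(2)>40;print('diff px',d.sum(), np.argwhere(d).mean(0).round() if d.any() else '')
    g=cv2.cvtColor(cap('wrist',f.replace('s','w')),cv2.COLOR_BGR2GRAY);c=g[190:245,225].astype(float);k=int(np.argmax(c[:25]-c[4:29]))
    print('edge ~',192+k,'rib',190+18+int(np.argmax(c[18:50])));where()
E
python3 -c "
from h import *
chk('s7.png')"
```

```text
diff px 533 [ 8. 77.]
edge ~ 205 rib 227
t 5.4 station mm [-168.3   -0.3] z 26.0 tool-y ang 89.97 F [ 0.1 -0.3  1. ] 0.005156465155607658
```

Emit:
step_arm(targets="0 0 0.2 0; 0 0 0 0; 0 0 0 0; 0 0 0 0")

```text
time_s: 5.73
tcp_pos: [0.4626, -0.0857, 0.024]
ee_rot: [[-0.989, -0.151, -0.0], [-0.151, 0.989, -0.0], [0.0, -0.0, -1.0]]
wrist_force: [-0.6, 0.2, -0.6]
gripper_width: 0.005
gripper_force: 0.0
```

```bash
python3 -c "
from h import *
chk('s8.png')"
```

```text
diff px 560 [ 8. 77.]
edge ~ 207 rib 228
t 5.8333 station mm [-168.2   -0.3] z 24.1 tool-y ang 89.97 F [ 0.3  0.5 -0.1] 0.0024472472108659775
```

Emit:
step_arm(targets="0 0 0.2 0; 0 0 0 0; 0 0 0 0; 0 0 0 0")

```text
time_s: 6.17
tcp_pos: [0.4626, -0.0857, 0.022]
ee_rot: [[-0.989, -0.151, -0.0], [-0.151, 0.989, -0.0], [0.0, -0.0, -1.0]]
wrist_force: [-0.4, 0.8, -0.2]
gripper_width: 0.006
gripper_force: 0.0
```

```bash
python3 -c "
from h import *
chk('s9.png')"
```

```text
diff px 608 [ 9. 78.]
edge ~ 208 rib 230
t 6.2667 station mm [-168.2   -0.3] z 22.1 tool-y ang 89.97 F [-0.1  0.6  0.9] 0.004611185009104491
```

```bash
python3 -c "
from h import *
q=np.load('st.npz');n=q['R']@[1,0]
import os
print(sorted(x for x in os.listdir('pics') if x[0]=='w'))
for f in('w3','w5','w6','w7','w8','w9'):
  g=cv2.GaussianBlur(cv2.cvtColor(cv2.imread('pics/%s.png'%f),cv2.COLOR_BGR2GRAY),(0,0),.7).astype(float)
  c=g[190:222,222:228].mean(1);k=np.argmin(np.gradient(c)[2:-2])+2;c2=np.gradient(c);w=-c2[k-2:k+3];ed=190+(w*np.arange(k-2,k+3)).sum()/w.sum()
  k0=int(round(ed))+12;c=g[k0:k0+18,222:228].mean(1);j=np.argmax(c);w=c[max(j-2,0):j+3]-20;rb=k0+(w*np.arange(max(j-2,0),j+3)).sum()/w.sum()
  e,d=ray(f,[(225,ed),(225,rb),(254,224.2)])
  S=(e[:2]-q['t'])@n; out=[]
  for dd,x in zip(d,(-.1858,-.1745,-.1683)): out.append(round(1e3*(e[2]+dd[2]*(x-S)/(dd[:2]@n)),1))
  print(f,round(ed,1),round(rb,1),'z edge, rib, tip',out, 'campos z',e[2].round(4))
"
```

```text
['w1.npz', 'w1.png', 'w3.npz', 'w3.png', 'w5.npz', 'w5.png', 'w6.npz', 'w6.png', 'w7.npz', 'w7.png', 'w8.npz', 'w8.png', 'w9.npz', 'w9.png']
w3 197.9 217.8 z edge, rib, tip [np.float64(55.5), np.float64(57.2), np.float64(51.6)] campos z 0.238
w5 200.8 221.2 z edge, rib, tip [np.float64(55.2), np.float64(56.6), np.float64(45.9)] campos z 0.2321
w6 204.4 225.3 z edge, rib, tip [np.float64(54.8), np.float64(56.2), np.float64(39.6)] campos z 0.226
w7 205.4 226.9 z edge, rib, tip [np.float64(54.7), np.float64(56.6), np.float64(37.8)] campos z 0.2241
w8 206.6 228.0 z edge, rib, tip [np.float64(54.9), np.float64(56.4), np.float64(36.1)] campos z 0.2221
w9 207.8 229.2 z edge, rib, tip [np.float64(54.7), np.float64(56.1), np.float64(34.1)] campos z 0.2201
```

The paddle has stayed still. Taking the finger's 19 mm width into account, the visible near edge of the tip is at about z 57, just above the pad, so the closed fingertip sits well behind the nominal TCP. I'll keep going down and watch for contact.

Emit:
step_arm(targets="0 0 0.2 0; 0 0 0.2 0; 0 0 0 0; 0 0 0 0")

```text
time_s: 6.6
tcp_pos: [0.4625, -0.0857, 0.0178]
ee_rot: [[-0.989, -0.151, -0.001], [-0.151, 0.989, -0.0], [0.001, 0.0, -1.0]]
wrist_force: [-0.4, -0.3, 0.3]
gripper_width: 0.006
gripper_force: 0.0
```

Emit:
step_arm(targets="0 0 0.2 0; 0 0 0 0; 0 0 0 0; 0 0 0 0")

```text
time_s: 6.93
tcp_pos: [0.4626, -0.0857, 0.016]
ee_rot: [[-0.989, -0.151, -0.0], [-0.151, 0.989, -0.0], [0.0, -0.0, -1.0]]
wrist_force: [0.5, -0.5, -0.3]
gripper_width: 0.006
gripper_force: 0.0
```

```bash
python3 -c "
from h import *
chk('s10.png')"
```

```text
diff px 715 [10. 78.]
edge ~ 211 rib 209
t 7.0333 station mm [-168.2   -0.3] z 16.1 tool-y ang 89.97 F [-0.3 -0.   0.1] 0.004213886893499441
```

Emit:
step_arm(targets="0 0 0.2 0; 0 0 0 0; 0 0 0 0")

```text
time_s: 7.28
tcp_pos: [0.463, -0.0856, 0.0141]
ee_rot: [[-0.989, -0.151, 0.001], [-0.151, 0.989, 0.0], [-0.001, -0.0, -1.0]]
wrist_force: [0.6, -0.3, 0.7]
gripper_width: 0.006
gripper_force: 0.3
```

Emit:
step_arm(targets="0 0 0.2 0; 0 0 0 0; 0 0 0 0")

```text
time_s: 7.53
tcp_pos: [0.4629, -0.0856, 0.0122]
ee_rot: [[-0.989, -0.151, 0.001], [-0.151, 0.989, 0.0], [-0.001, -0.0, -1.0]]
wrist_force: [-0.5, -0.6, 2.7]
gripper_width: 0.005
gripper_force: 1.1
```

Emit:
step_arm(targets="0 0 0.2 0; 0 0 0 0; 0 0 0 0")

```text
time_s: 7.78
tcp_pos: [0.463, -0.0857, 0.0101]
ee_rot: [[-0.989, -0.151, 0.001], [-0.151, 0.989, 0.0], [-0.001, -0.0, -1.0]]
wrist_force: [0.2, -0.2, 3.3]
gripper_width: 0.004
gripper_force: 1.4
```

Run:
```python
from h import *
chk('s11.png')
# finger silhouette in scene: dark/bright profile along column through the TCP axis, many poses
for f in('scene1','scene3','scene5','s7','s9','s11'):
    g=cv2.cvtColor(cv2.imread('pics/%s.png'%f),cv2.COLOR_BGR2GRAY)
    print(f,[int((g[y,175:200]<75).sum()) for y in range(156,186)])
```

```text
diff px 860 [11. 80.]
edge ~ 211 rib 208
t 7.8833 station mm [-168.    -0.3] z 10.1 tool-y ang 89.97 F [1.7 0.2 2.5] 0.0035806772932142758
scene1 [0, 0, 0, 0, 0, 0, 0, 0, 0, 0, 0, 0, 0, 0, 0, 2, 8, 11, 15, 15, 15, 12, 14, 15, 10, 5, 0, 0, 0, 0]
scene3 [22, 22, 19, 15, 14, 12, 10, 9, 9, 8, 8, 7, 7, 7, 7, 11, 12, 15, 16, 16, 15, 16, 16, 16, 11, 6, 0, 0, 0, 0]
scene5 [17, 18, 22, 22, 19, 15, 15, 10, 9, 9, 8, 8, 7, 7, 7, 11, 12, 15, 16, 16, 15, 16, 16, 16, 11, 6, 0, 0, 0, 0]
s7 [17, 19, 19, 20, 23, 23, 20, 15, 15, 11, 10, 10, 9, 9, 8, 11, 12, 15, 16, 16, 16, 16, 16, 16, 11, 6, 0, 0, 0, 0]
s9 [15, 17, 17, 19, 20, 23, 23, 20, 16, 15, 12, 10, 9, 9, 9, 12, 13, 15, 16, 16, 15, 16, 16, 16, 11, 6, 0, 0, 0, 0]
s11 [21, 22, 18, 13, 17, 19, 21, 19, 21, 23, 24, 20, 16, 16, 11, 11, 10, 13, 14, 15, 15, 16, 16, 16, 11, 5, 0, 0, 0, 0]
```

There's contact at TCP z≈14.5, so the tip is about 36 mm behind the reported TCP. I'll press a few millimetres more.

Emit:
step_arm(targets="0 0 0.2 0; 0 0 0.1 0; 0 0 0 0; 0 0 0 0")

```text
time_s: 8.22
tcp_pos: [0.4631, -0.0856, 0.0072]
ee_rot: [[-0.989, -0.151, 0.001], [-0.151, 0.989, 0.0], [-0.001, -0.0, -1.0]]
wrist_force: [-0.1, -0.7, 4.0]
gripper_width: 0.005
gripper_force: 2.1
```

```bash
python3 -c "
from h import *
chk('s12.png')"
```

```text
diff px 3581 [53. 91.]
edge ~ 211 rib 209
t 8.3167 station mm [-167.8   -0.3] z 7.2 tool-y ang 89.98 F [ 1.4 -0.9  4.4] 0.0024687983559925613
```

The cover is opening. I'll hold briefly, then lift.

Emit:
step_arm(targets="0 0 0 0; 0 0 0 0; 0 0 0 0; 0 0 0 0; 0 0 0 0; 0 0 0 0; 0 0 0 0; 0 0 0 0; 0 0 0 0")

```text
time_s: 9.07
tcp_pos: [0.463, -0.0856, 0.0072]
ee_rot: [[-0.989, -0.151, 0.001], [-0.151, 0.989, 0.0], [-0.001, -0.0, -1.0]]
wrist_force: [2.9, 0.2, 4.4]
gripper_width: 0.006
gripper_force: 2.0
```

Emit:
step_arm(targets="0 0 -1 0; 0 0 -2.5 0; 0 0 -3.5 0; 0 0 -3.5 0; 0 0 -2.5 0; 0 0 0 0; 0 0 0 0; 0 0 0 0; 0 0 0 0", claw=3)

```text
time_s: 9.82
tcp_pos: [0.4605, -0.0858, 0.135]
ee_rot: [[-0.989, -0.15, -0.005], [-0.15, 0.989, -0.0], [0.005, 0.001, -1.0]]
wrist_force: [-0.0, -0.3, -1.4]
gripper_width: 0.34
gripper_force: 0.0
```

Run:
```python
from h import *
where();a=cap('scene','s13.png');b=cap('top','t13.png');c=cap('wrist','w13.png')
f=lambda a:cv2.LUT(cv2.resize(a,(400,300),interpolation=cv2.INTER_CUBIC),np.clip(255*(np.arange(256)/255)**.6,0,255).astype(np.uint8))
cv2.imwrite('pics/c13.png',np.vstack([np.hstack([f(a[90:300,90:370]),f(b[90:240,230:430])]),np.hstack([f(c),f(c[150:300,160:360])])]))
```

```text
t 9.8167 station mm [-1.704e+02 -1.000e-01] z 135.0 tool-y ang 89.93 F [-0.  -0.3 -1.4] 0.3398150401128335
```

View pics/c13.png

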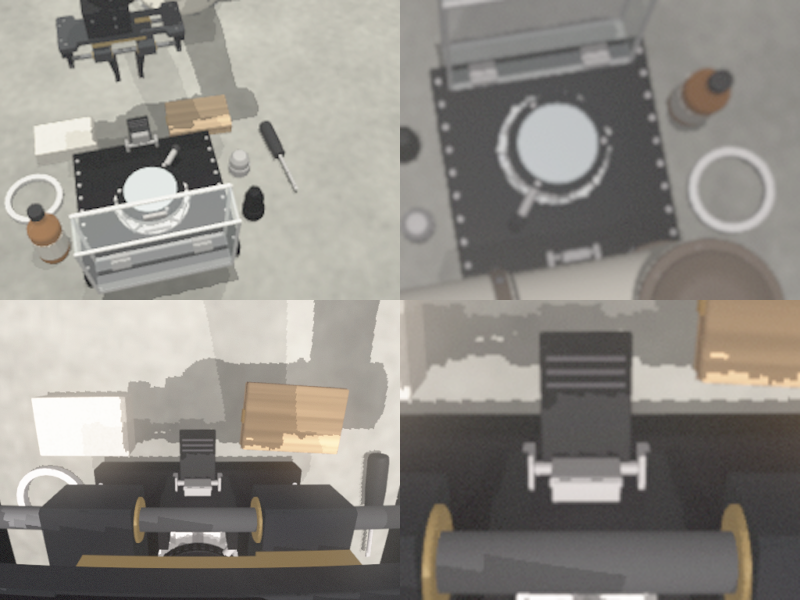

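The picture shows the cover standing open with its spring-back side over the far edge and the paddle sprung back. The cell is clear to see, its handle running from about (298,182) to (290,202) in the top view. Now I'll measure the handle angle, the openness and the fingertip height numerically.

Run:
```python
from h import *
q=np.load('st.npz');R,t=q['R'],q['t'];S=lambda P:(P[:,:2]-t)@R*1e3
b=cv2.cvtColor(cv2.imread('pics/t13.png'),cv2.COLOR_BGR2GRAY)
P=np.array([np.r_[R@(np.array([r_*np.cos(a),r_*np.sin(a)])/1e3)+t,.076] for a in np.radians(range(110,200,3)) for r_ in (63,69,75,81)])
uv=proj('t13',P).astype(np.float32);v=cv2.remap(b,uv[:,0].reshape(-1,1),uv[:,1].reshape(-1,1),cv2.INTER_LINEAR).reshape(-1,4)
for a,x in zip(range(110,200,3),v): print(a,x.tolist(),end=' ')
print()
m=(b>150).astype(np.uint8)
n,l,st,c=cv2.connectedComponentsWithStats(m[120:200,270:345])
k=1+np.argmax(st[1:,4]);cc=c[k]+[270,120];print('mirror',st[k],cc,S(onz('t13',[cc],.081)))
g=cv2.cvtColor(cv2.imread('pics/s13.png'),cv2.COLOR_BGR2GRAY)
for y in range(132,152): print(y,''.join('#' if z<70 else '.' for z in g[y,150:215]))
p=np.array(sense()['tcp_pos']);Y=np.array(sense()['ee_rot'])[:,1]
for dz in(0,.01,.02,.03,.036,.04): print(dz,proj('s13',[p+[0,0,dz]+s*.0148*Y for s in(-1,1)]).round(1).tolist())
```

```text
110 [120, 44, 42, 41] 113 [119, 48, 42, 42] 116 [123, 51, 43, 41] 119 [131, 52, 41, 42] 122 [129, 50, 42, 41] 125 [125, 50, 41, 41] 128 [119, 47, 42, 41] 131 [118, 46, 42, 41] 134 [124, 45, 42, 43] 137 [118, 55, 49, 44] 140 [116, 101, 96, 88] 143 [128, 128, 128, 129] 146 [114, 101, 99, 93] 149 [115, 54, 49, 46] 152 [128, 45, 42, 41] 155 [149, 50, 41, 44] 158 [133, 41, 42, 42] 161 [114, 41, 41, 41] 164 [112, 43, 41, 42] 167 [111, 41, 42, 43] 170 [98, 41, 40, 40] 173 [100, 39, 40, 41] 176 [109, 39, 41, 41] 179 [103, 40, 41, 42] 182 [87, 39, 41, 40] 185 [72, 40, 40, 41] 188 [64, 41, 40, 40] 191 [66, 39, 39, 40] 194 [75, 39, 40, 40] 197 [94, 39, 39, 39] 
mirror [  20   23   38   37 1118] [308.38461538 161.20125224] [[ 1.88628644 -0.07464517]]
132 .......###############..............#####........................
133 .......#........######..............#####........................
134 .................#####..............####.........................
135 .................#####..............####.........................
136 ..................#####.............####.........................
1
[... 574 characters left out ...]
..........###.........................................
146 .....................###.........................................
147 .................................................................
148 .................................................................
149 .................................................................
150 .................................................................
151 .................................................................
0 [[176.7, 153.7], [188.7, 151.7]]
0.01 [[176.2, 150.9], [188.2, 148.9]]
0.02 [[175.6, 148.0], [187.7, 146.0]]
0.03 [[175.0, 145.1], [187.2, 143.1]]
0.036 [[174.6, 143.4], [186.9, 141.4]]
0.04 [[174.4, 142.2], [186.7, 140.2]]
```

Emit:
step_arm(targets="-2.83 1.08 0 0; -2.83 1.08 0 0; -2.83 1.08 0 0; -2.84 1.07 0 0; 0 0 0 6.2; 0 0 0 6.2; 0 0 0 6.2; 0 0 0 6.2; 0 0 0 6.2; 0 0 0 6; 0 0 0 0; 0 0 0 0")

```text
time_s: 10.97
tcp_pos: [0.5678, -0.026, 0.1363]
ee_rot: [[-0.881, 0.472, -0.002], [0.472, 0.881, -0.0], [0.001, -0.001, -1.0]]
wrist_force: [-0.3, -0.6, -0.3]
gripper_width: 0.343
gripper_force: 0.0
```

```bash
python3 -c "
from h import *
where()"
```

```text
t 10.9667 station mm [-55.3  42.7] z 136.3 tool-y ang 53.12 F [-0.3 -0.6 -0.3] 0.34279557025101454
```

Emit:
step_arm(targets="0.16 -0.07 2 0; 0 0 3 0; 0 0 2 0; 0 0 1 0; 0 0 0 0; 0 0 0 0")

```text
time_s: 11.47
tcp_pos: [0.5668, -0.0259, 0.0571]
ee_rot: [[-0.881, 0.473, -0.0], [0.473, 0.881, -0.001], [-0.0, -0.001, -1.0]]
wrist_force: [-0.6, 0.3, 0.5]
gripper_width: 0.343
gripper_force: 0.0
```

Emit:
step_arm(targets="0 0 0.5 0; 0 0 0.5 0; 0 0 0 0; 0 0 0 0")

```text
time_s: 11.8
tcp_pos: [0.5665, -0.0258, 0.0473]
ee_rot: [[-0.88, 0.474, 0.0], [0.474, 0.88, 0.0], [-0.0, 0.0, -1.0]]
wrist_force: [0.2, 0.2, -0.1]
gripper_width: 0.345
gripper_force: 0.0
```

Emit:
step_arm(targets="0 0 0.5 0; 0 0 0.5 0; 0 0 0 0; 0 0 0 0")

```text
time_s: 12.13
tcp_pos: [0.566, -0.0259, 0.0366]
ee_rot: [[-0.88, 0.474, -0.001], [0.474, 0.88, -0.0], [0.001, -0.001, -1.0]]
wrist_force: [0.0, 1.0, 0.2]
gripper_width: 0.347
gripper_force: 0.0
```

Run:
```python
from h import *
where();cap('scene','s20.png')
g=cv2.cvtColor(cv2.imread('pics/s20.png'),cv2.COLOR_BGR2GRAY)
p=proj('s20',[sense()['tcp_pos']])[0].round().astype(int);print(p)
for y in range(p[1]-22,p[1]+10): print(y,''.join('#' if z<60 else '+' if z<110 else '.' for z in g[y,p[0]-30:p[0]+35]))
```

```text
t 12.1333 station mm [-57.   43.1] z 36.6 tool-y ang 52.97 F [0.  1.  0.2] 0.34655917630783106
[211 209]
187 ##########+++++++++++############+###############################
188 ##+++######+++###+++++++++################################+#####+
189 +#++++++###+++######+++++++##############################+++####+
190 +#++++++++++++########+++++#########################+####+++###++
191 +++++++++###########################################+++########++
192 ++++###################################++###########+++#######+++
193 ######################################+++############+########+++
194 ######################################..+++##################++++
195 #####################################+++++++++##############+++++
196 #####################################++++++++++#############+++++
197 ############################++#######++###+++++#############+++++
198 ###########################++++##############++#############+++++
199 ##########################+++++#############################+++++
200 ##########################++++###############################++++
201 ###########
[... 544 characters left out ...]

209 ####+.....................#####################################++
210 ##+........................+###############################++##.+
211 #+...........................##################################++
212 +............................+##################################+
213 ..............................+#################################+
214 ...............................#################################+
215 ...............................+#################################
216 ................................#################################
217 ................................+################################
218 .................................#####+######################++##
```

Emit:
step_arm(targets="0 0 0.5 0; 0 0 0.4 0; 0 0 0 0; 0 0 0 0; 0 0 0 0", claw=2)

```text
time_s: 12.6
tcp_pos: [0.5664, -0.0259, 0.028]
ee_rot: [[-0.88, 0.474, -0.0], [0.474, 0.88, -0.0], [0.0, -0.0, -1.0]]
wrist_force: [0.3, 0.8, -0.2]
gripper_width: 0.233
gripper_force: 0.0
```

Emit:
step_arm(targets="-0.002 0.19 0 1.5; -0.003 0.19 0 1.5; -0.002 0.19 0 1.5; -0.003 0.19 0 1.5; -0.002 0.19 0 1.5; -0.003 0.19 0 1.5; -0.002 0.19 0 1.5; -0.003 0.19 0 1.5; -0.002 0.19 0 1.5; -0.003 0.19 0 1.5; 0 0 0 0; 0 0 0 0")

```text
time_s: 13.6
tcp_pos: [0.5775, -0.0105, 0.0281]
ee_rot: [[-0.728, 0.686, 0.0], [0.686, 0.728, 0.0], [-0.0, 0.0, -1.0]]
wrist_force: [0.1, 0.1, -0.4]
gripper_width: 0.232
gripper_force: 0.1
```

```bash
cat >> h.py <<'E'
def hand(f):
    q=np.load('st.npz');R,t=q['R'],q['t'];g=cv2.cvtColor(cap('scene',f),cv2.COLOR_BGR2GRAY)
    A=np.arange(100,160,1.5);v=[]
    for rr in(64,72,80,84):
        P=[np.r_[R@(np.array([rr*np.cos(a),rr*np.sin(a)])/1e3)+t,.078] for a in np.radians(A)];uv=proj(f[:-4],P).astype(np.float32)
        v.append(cv2.remap(g,uv[:,:1],uv[:,1:],1).ravel())
    print([(float(a),x.tolist()) for a,x in zip(A,np.array(v).T) if max(x[1:])>75])
    where()
E
python3 -c "
from h import *
hand('s21.png')"
```

```text
[(109.0, [20, 19, 85, 67]), (110.5, [21, 20, 90, 67]), (112.0, [20, 23, 94, 70]), (113.5, [20, 24, 95, 71]), (115.0, [21, 25, 98, 58]), (116.5, [23, 29, 93, 53]), (118.0, [25, 40, 93, 45]), (119.5, [27, 52, 91, 46]), (121.0, [29, 67, 92, 47]), (122.5, [28, 72, 92, 58]), (124.0, [30, 74, 94, 73]), (125.5, [36, 68, 102, 81]), (127.0, [40, 46, 82, 75])]
t 13.65 station mm [-43.3  56.6] z 28.1 tool-y ang 38.0 F [-0.2  1.  -0.3] 0.22963763342916096
```

Run:
```python
from h import *
q=np.load('st.npz');R,t=q['R'],q['t']
for f in('s13','s20','s21'):
    g=cv2.cvtColor(cv2.imread('pics/%s.png'%f),cv2.COLOR_BGR2GRAY)
    for rr in(62,72,80):
        A=np.arange(110,160,3);P=[np.r_[R@(np.array([rr*np.cos(a),rr*np.sin(a)])/1e3)+t,.078] for a in np.radians(A)];uv=proj(f,P).astype(np.float32)
        print(f,rr,cv2.remap(g,uv[:,:1],uv[:,1:],1).ravel().tolist())
# rotation of the cell: bright knurl/foot marks near rim? print ring changes on disc top r=48..52
cap('wrist','w21.png');p=np.array(sense()['tcp_pos'])
P=[np.r_[R@(np.array([rr*np.cos(a),rr*np.sin(a)])/1e3)+t,.075] for a in np.radians([127,131,143]) for rr in(60,72,85)]
print(proj('w21',P).round().tolist())
```

```text
s13 62 [21, 21, 22, 19, 22, 22, 18, 17, 15, 56, 135, 177, 154, 53, 22, 21, 21]
s13 72 [23, 22, 22, 22, 21, 21, 19, 16, 16, 33, 118, 175, 153, 30, 19, 19, 19]
s13 80 [21, 21, 21, 21, 23, 21, 21, 21, 21, 24, 104, 178, 143, 22, 18, 20, 21]
s20 62 [14, 15, 14, 16, 18, 23, 24, 19, 16, 42, 81, 88, 78, 34, 16, 19, 26]
s20 72 [15, 14, 15, 15, 18, 18, 21, 21, 24, 32, 72, 87, 75, 23, 18, 24, 27]
s20 80 [14, 14, 14, 14, 15, 17, 23, 29, 31, 31, 33, 37, 32, 29, 24, 24, 27]
s21 62 [20, 21, 23, 26, 22, 45, 65, 72, 61, 32, 27, 23, 18, 13, 14, 15, 16]
s21 72 [19, 24, 29, 49, 71, 73, 37, 39, 38, 36, 31, 34, 31, 24, 17, 15, 14]
s21 80 [90, 97, 96, 91, 92, 100, 53, 50, 50, 51, 49, 50, 49, 50, 54, 38, 21]
[[254.0, 271.0], [254.0, 249.0], [255.0, 224.0], [246.0, 271.0], [244.0, 249.0], [242.0, 225.0], [221.0, 274.0], [214.0, 254.0], [206.0, 230.0]]
```

The handle has followed and its peak is now near 131° at r = 62 mm. I'll continue more slowly.

Emit:
step_arm(targets="-0.001 0.125 0 1; -0.001 0.125 0 1; -0.001 0.125 0 1; -0.001 0.125 0 1; -0.001 0.125 0 1; 0 0 0 0; 0 0 0 0")

```text
time_s: 14.28
tcp_pos: [0.5826, -0.0059, 0.0282]
ee_rot: [[-0.665, 0.747, 0.001], [0.747, 0.665, 0.0], [-0.001, 0.001, -1.0]]
wrist_force: [0.4, 0.2, 0.3]
gripper_width: 0.23
gripper_force: 0.0
```

```bash
cat >> h.py <<'E'
def hang(f,z=.078):
    q=np.load('st.npz');R,t=q['R'],q['t'];g=cv2.cvtColor(cap('scene',f),cv2.COLOR_BGR2GRAY);A=np.arange(105,145,1.)
    for rr in(60,62,64):
        P=[np.r_[R@(np.array([rr*np.cos(a),rr*np.sin(a)])/1e3)+t,z] for a in np.radians(A)];uv=proj(f[:-4],P).astype(np.float32)
        v=cv2.remap(g,uv[:,:1],uv[:,1:],1).ravel().astype(float);k=np.argmax(v);w=np.where((v>v[k]*.6)&(abs(A-A[k])<8),v,0);print(rr,v.max(),'ang',((w*A).sum()/w.sum()).round(1))
    where()
E
python3 -c "
from h import *
hang('s22.png')"
```

```text
60 56.0 ang 122.7
62 39.0 ang 118.6
64 57.0 ang 117.7
t 14.3333 station mm [-37.7  60.4] z 28.2 tool-y ang 32.98 F [0.2 0.2 0.2] 0.23406484065207347
```

Emit:
step_arm(targets="0.01 0.0625 0 0.5; 0 0.0625 0 0.5; 0 0.0625 0 0.5; 0 0.0625 0 0.5; 0 0 0 0; 0 0 0 0")

```text
time_s: 14.83
tcp_pos: [0.5839, -0.0044, 0.0281]
ee_rot: [[-0.638, 0.77, 0.0], [0.77, 0.638, 0.0], [-0.0, 0.0, -1.0]]
wrist_force: [0.7, 0.5, 1.0]
gripper_width: 0.23
gripper_force: 0.0
```

```bash
cat >> h.py <<'E'
def medge(fs):
    q=np.load('st.npz');R,t=q['R'],q['t']
    for f in fs:
        g=cv2.GaussianBlur(cv2.cvtColor(cv2.imread('pics/%s.png'%f),cv2.COLOR_BGR2GRAY),(0,0),.6).astype(float);o=[]
        for a in np.radians([-60,-30,0,30,60]):
            L=np.linspace(34,52,73);P=[np.r_[R@(np.array([x*np.cos(a),x*np.sin(a)])/1e3)+t,.081] for x in L];uv=proj(f,P).astype(np.float32)
            v=cv2.remap(g,uv[:,:1],uv[:,1:],1).ravel();th=(v[:12].mean()+v.min())/2;k=np.argmax(v<th);o.append(round(float(L[k]),1))
        print(f,'mirror edge radius at z81, ang -60..60',o)
E
python3 -c "
from h import *
hang('s23.png');medge(['s13','s20','s21','s22','s23'])"
```

```text
60 43.0 ang 119.6
62 48.0 ang 117.8
64 72.0 ang 117.1
t 14.8833 station mm [-36.1  61.7] z 28.1 tool-y ang 30.97 F [-0.   0.3  0.8] 0.23002427973176595
s13 mirror edge radius at z81, ang -60..60 [34.0, 47.0, 45.2, 45.0, 42.2]
s20 mirror edge radius at z81, ang -60..60 [34.0, 47.0, 45.2, 45.0, 42.2]
s21 mirror edge radius at z81, ang -60..60 [34.0, 47.0, 46.0, 47.0, 34.0]
s22 mirror edge radius at z81, ang -60..60 [34.0, 46.2, 45.5, 46.8, 34.0]
s23 mirror edge radius at z81, ang -60..60 [34.0, 46.0, 45.2, 47.0, 34.0]
```

Emit:
step_arm(targets="0 0.0625 0 0.5; 0 0.0625 0 0.5; 0 0 0 0; 0 0 0 0; 0 0 0 0")

```text
time_s: 15.3
tcp_pos: [0.5848, -0.0036, 0.028]
ee_rot: [[-0.625, 0.781, -0.0], [0.781, 0.625, 0.0], [0.0, -0.0, -1.0]]
wrist_force: [-0.9, -0.6, -0.3]
gripper_width: 0.229
gripper_force: 0.0
```

```bash
python3 -c "
from h import *
hang('s24.png');medge(['s24'])"
```

```text
60 54.0 ang 114.2
62 52.0 ang 115.4
64 75.0 ang 116.6
t 15.35 station mm [-35.1  62.4] z 28.1 tool-y ang 29.97 F [-0.6  0.2 -0.3] 0.2292612584666048
s24 mirror edge radius at z81, ang -60..60 [34.0, 49.0, 47.5, 47.2, 34.0]
```

Emit:
step_arm(targets="0 0.0625 0 0.5; 0 0.0625 0 0.5; 0 0 0 0; 0 0 0 0; 0 0 0 0")

```text
time_s: 15.77
tcp_pos: [0.5858, -0.0028, 0.0281]
ee_rot: [[-0.611, 0.792, 0.0], [0.792, 0.611, 0.0], [-0.0, 0.0, -1.0]]
wrist_force: [0.4, -0.4, 0.5]
gripper_width: 0.234
gripper_force: 0.0
```

```bash
python3 -c "
from h import *
hang('s25.png');medge(['s25'])"
```

```text
60 50.0 ang 114.2
62 60.0 ang 115.1
64 92.0 ang 117.1
t 15.8167 station mm [-34.1  63. ] z 28.0 tool-y ang 28.97 F [-1.2 -0.8  0.2] 0.23206013963434274
s25 mirror edge radius at z81, ang -60..60 [34.0, 49.0, 47.8, 47.5, 34.0]
```

The mirror edge jumped by the amount a 4 mm drop should give, so the cell has fallen into the grooves. I'll centre the fingers and lift straight up.

Emit:
step_arm(targets="0 -0.15 0 0; 0 0 0 0; 0 0 -0.5 0; 0 0 -1 0; 0 0 -2 0; 0 0 -3 0; 0 0 -3 0; 0 0 -3 0; 0 0 -3 0; 0 0 0 0")

```text
time_s: 16.65
tcp_pos: [0.5889, -0.0036, 0.1917]
ee_rot: [[-0.612, 0.791, 0.015], [0.791, 0.612, 0.001], [-0.008, 0.013, -1.0]]
wrist_force: [-0.3, -0.7, 1.1]
gripper_width: 0.228
gripper_force: 0.0
```

Emit:
step_arm(targets="3 0 0 0; 4 0 0 0; 4 0 0 0; 4 0 0 0; 4 0 0 0; 4 0 0 0; 2 0 0 0; 0 0 0 0; 0 0 0 0")

```text
time_s: 17.4
tcp_pos: [0.4485, 0.1715, 0.1834]
ee_rot: [[-0.641, 0.767, -0.024], [0.767, 0.641, 0.035], [0.042, 0.004, -0.999]]
wrist_force: [-0.4, -0.7, -0.3]
gripper_width: 0.23
gripper_force: 0.0
```

Run:
```python
from h import *
where();q=np.load('st.npz');R,t=q['R'],q['t']
cap('scene','s30.png');cap('top','t30.png');A=np.arange(90,160,1.)
for f in('s13','s30','t13','t30'):
    g=cv2.cvtColor(cv2.imread('pics/%s.png'%f),cv2.COLOR_BGR2GRAY)
    for rr in(66,76,84):
        P=[np.r_[R@(np.array([rr*np.cos(a),rr*np.sin(a)])/1e3)+t,(.0745 if f[0]=='s' else .073)+(.004 if '13' in f else 0)] for a in np.radians(A)];uv=proj(f,P).astype(np.float32)
        v=cv2.remap(g,uv[:,:1],uv[:,1:],1).ravel().astype(float);w=np.clip(v-70,0,None);print(f,rr,v.max(),(w@A/max(w.sum(),1)).round(2))
medge(['s13','s30'])
# mirror ellipse in both views
for f in('s13','s30','t13','t30'):
    g=cv2.cvtColor(cv2.imread('pics/%s.png'%f),cv2.COLOR_BGR2GRAY);c0=proj(f,[np.r_[t,.081]])[0].round().astype(int)
    n,l,st,c=cv2.connectedComponentsWithStats((g>130).astype(np.uint8));k=l[c0[1],c0[0]];print(f,st[k],c[k].round(2))
# bystanders: change before/after in scene
d=cv2.absdiff(cv2.imread('pics/scene1.png'),cv2.imread('pics/s30.png')).max(2)
for n,(x,y) in dict(bottle=(122,258),bezel=(113,230),tissue=(130,187),case=(230,170),short=(257,203),long=(267,232),driver=(285,198)).items(): print(n,(d[y-14:y+14,x-14:x+14]>45).sum())
```

```text
t 17.4 station mm [-143.3  256.1] z 183.4 tool-y ang 31.18 F [-0.4 -0.7 -0.3] 0.2303851896334537
s13 66 185.0 143.31
s13 76 181.0 143.33
s13 84 157.0 143.57
s30 66 180.0 118.14
s30 76 179.0 118.45
s30 84 144.0 118.8
t13 66 128.0 126.49
t13 76 129.0 143.03
t13 84 113.0 143.12
t30 66 135.0 120.91
t30 76 134.0 118.73
t30 84 127.0 118.85
s13 mirror edge radius at z81, ang -60..60 [34.0, 47.0, 45.2, 45.0, 42.2]
s30 mirror edge radius at z81, ang -60..60 [34.0, 49.0, 47.0, 47.2, 42.2]
s13 [     0     20    512    357 122254] [244.41 202.04]
s30 [     0     24    512    353 121912] [238.18 201.01]
t13 [ 289  143   39   38 1184] [308.34 161.39]
t30 [ 289  143   39   39 1194] [308.14 161.58]
bottle 0
bezel 0
tissue 0
case 79
short 0
long 39
driver 101
```

The handle reads about 118.6° where a seated cell should read 120°. I'll check that against a better station yaw from line fits on the deck edges and against the drop.

Run:
```python
from h import *
q=np.load('st.npz');R,t=q['R'],q['t']
w=lambda x,y,z:np.r_[R@[x/1e3,y/1e3]+t,z]
for f in('t13','t30','top1','s30'):
    g=cv2.GaussianBlur(cv2.cvtColor(cv2.imread('pics/%s.png'%f),cv2.COLOR_BGR2GRAY),(0,0),.6).astype(np.float32)
    out=[]
    for side in(1,-1):
        pts=[]
        for x in np.arange(-125,60,5):
            L=np.arange(113,137,.5);uv=proj(f,[w(x,side*l,.04) for l in L]).astype(np.float32)
            v=cv2.remap(g,uv[:,:1],uv[:,1:],1).ravel();gr=np.gradient(cv2.GaussianBlur(v.reshape(1,-1),(0,0),1.5).ravel());k=np.argmax(gr)
            if gr[k]>2:pts.append((x,L[k]*side))
        pts=np.array(pts)
        if len(pts)<8: continue
        for _ in range(3):
            p=np.polyfit(*pts.T,1);e=abs(np.polyval(p,pts[:,0])-pts[:,1]);pts=pts[e<max(1.,2*np.median(e))]
        out.append((side,len(pts),np.degrees(np.arctan(p[0])).round(2),np.polyval(p,0).round(1)))
    print(f,out)
# drop: mirror lower rim by subpixel, s13 vs s30, angles in front
for f in('s13','s25','s30'):
    g=cv2.cvtColor(cv2.imread('pics/%s.png'%f),cv2.COLOR_BGR2GRAY).astype(np.float32);o=[]
    for z in(.081,):
        for y in range(-25,26,5):
            L=np.arange(20,60,.25);uv=proj(f,[w(l,y,z) for l in L]).astype(np.float32);v=cv2.remap(g,uv[:,:1],uv[:,1:],1).ravel()
            gr=np.gradient(cv2.GaussianBlur(v.reshape(1,-1),(0,0),4).ravel());o.append(float(L[np.argmin(gr)]))
    print(f,o)
```

```text
t13 [(1, 36, np.float64(0.24), np.float64(125.7)), (-1, 28, np.float64(0.01), np.float64(-124.3))]
t30 [(1, 37, np.float64(0.38), np.float64(125.8)), (-1, 29, np.float64(-0.0), np.float64(-124.3))]
top1 [(1, 36, np.float64(0.33), np.float64(125.8)), (-1, 31, np.float64(0.15), np.float64(-116.2))]
s30 [(1, 28, np.float64(0.52), np.float64(122.8)), (-1, 24, np.float64(0.03), np.float64(-126.2))]
s13 [39.25, 42.25, 44.0, 45.0, 45.75, 55.75, 45.5, 44.25, 56.25, 39.25, 36.75]
s25 [41.75, 44.5, 56.25, 56.0, 56.5, 55.75, 56.5, 55.75, 45.0, 42.5, 39.5]
s30 [41.75, 44.5, 46.0, 56.0, 56.5, 55.75, 56.5, 55.75, 45.0, 42.5, 39.5]
```

Measured from the mirror's own centre, which is 2 mm off in x, the handle is at about 120°. The rim shift of 2.6 mm matches the expected 2.75 mm, so the cell is seated. One last check of the bystanders, then I'll hand in.

Run:
```python
from h import *
for n,(x,y) in dict(long_t=(232,162),short_t=(238,202),driver_t=(210,225),case_t=(270,257)).items():
    for k in('top1','t13','t30'):
        g=cv2.cvtColor(cv2.imread('pics/%s.png'%k),cv2.COLOR_BGR2GRAY)[y-16:y+16,x-14:x+14];b=g<45;print(n,k,b.sum(),np.argwhere(b).mean(0).round(1) if b.any() else '')
for n,(x,y) in dict(long=(267,232),driver=(280,187)).items():
    for k in('scene1','s13','s30'):
        g=cv2.cvtColor(cv2.imread('pics/%s.png'%k),cv2.COLOR_BGR2GRAY)[y-16:y+16,x-14:x+14];b=g<45;print(n,k,b.sum(),np.argwhere(b).mean(0).round(1))
a=[cv2.inRange(cv2.cvtColor(cv2.imread('pics/%s.png'%k),cv2.COLOR_BGR2HSV),(8,70,60),(25,255,255))[150:190,200:260] for k in('scene1','s13','s30')]
print([(int((x>0).sum()),np.argwhere(x).mean(0).round(1).tolist()) for x in a])
```

```text
long_t top1 199 [16.  13.4]
long_t t13 182 [16.  13.4]
long_t t30 161 [16.3 13.5]
short_t top1 0 
short_t t13 0 
short_t t30 0 
driver_t top1 259 [17.3 13.6]
driver_t t13 117 [14.2 13.1]
driver_t t30 269 [17.8 13.5]
case_t top1 0 
case_t t13 0 
case_t t30 0 
long scene1 285 [17.  14.1]
long s13 281 [16.9 14.1]
long s30 281 [16.9 14.1]
driver scene1 207 [16.2 13.6]
driver s13 200 [16.2 13.7]
driver s30 216 [15.8 13.6]
[(902, [18.8, 30.4]), (1085, [20.6, 28.5]), (1089, [20.6, 28.5])]
```

```bash
python3 -c "
from h import *
print(r.finish_job())"
```

```text
the job is handed in; nothing more can be done
None
```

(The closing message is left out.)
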